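# Lids back on the kitchen canisters

### The arm

A 6-joint arm with a two-finger parallel gripper is mounted at the origin on the work surface. World frame = base frame: x ahead of the robot, y to its left, z up, the work surface at z = 0. Lengths are in m, angles in degrees, forces in N, time in s.
With the tool pointing down it reaches from about 0.375 to 0.9 m from the base axis. Payload 3.1 kg.
Tool frame: the origin (TCP) lies at the centre of the arm's flange, where the gripper is bolted on; the fingertips stand 182 mm ahead of it and the grasp point (between the pads) lies 164 mm ahead of it; x points along the fingers, z is the direction in which the jaws open and shut, and the axes are right-handed (so a half turn about x gives the same grasp; the last joint's range is limited). The gripper opens to 87 mm and grips with 3 to 60 N. Pads are 19 mm wide; open, the fingers measure 117 mm over their backs; the gripper's body (75 mm by 190 mm) begins 51 mm behind the grasp point.
Start: joints at [-78.237, 30.224, 82.088, -0, 67.689, -10.227], TCP at [0.234, -0.579, 0.405] pointing down, gripper open.
Joint ranges: [-176.69, 176.69], [-43.24, 126.21], [12.49, 139.97], [-82, 262], [0, 151.66], [-163.58, 163.58]. Speed limits (degrees/s): [159.86, 159.86, 180, 180, 180, 180].

### API

Orientations are given as a 3x3 rotation matrix whose columns are the frame's x, y, z axes.
In Python, from rig import bot gives the robot as it stands.
- The arm moves only by the shell command python3 -m crank 'ROWS' [OPENING]. ROWS is JSON, a list of rows, each an object with "offset": the shift along the tool's x, y, z in m, a list of three; "spin": the turn about the tool's x in rad. A call has 1 to 12 rows; each row shifts and turns the commanded pose from where the row before left it, along the tool's axes as they then stand; what a row does not reach is not made up. A row lasts 1/10 s, in which the tool goes at most 50 mm and 8.59 degrees, less where a joint would pass 70% of its speed; a pose out of reach is approached as far as the arm can. A call is refused whole if a number of a shift passes 0.05 or a number of a turn 0.15, either way. A call with a gripper value outside its range is refused whole. OPENING is the finger opening in m, from 0 to 0.087, set as the call begins (- or left out, the last holds). The fingers move at their own pace and stop on an object; the grip force is fixed at half the most. Time passes only in rows, so rows that do not move let the fingers close. It gives the time, the measured TCP pose, the force and the opening at its end, in the units of the state.
- bot.read_state(): the state, without advancing time (a new reading comes with each control period).
- bot.capture(name): name is "side" or "top" or "wrist"; returns a dict with "pixels" (480x640x3 uint8, blue, green, red), "depth" (480x640 float32, m along the optical axis (not along the pixel's ray), 0 where there is no reading), "K" (3x3 intrinsics, pixels), "k1" (the pictures are not rectified: a ray, as slopes to the right and down, at radius r is drawn at 1 + k1 r^2 times it, then the intrinsics apply), "world_to_cam" (4x4, takes a point from world to camera coordinates). Camera axes: x right, y up, looking along -z (the intrinsics and any distortion apply to the point x, -y, -z); pixel columns grow to the right and rows downward; lengths in m; the calibration is good to about 2 mm. A picture is of the moment at which its call begins.
- bot.hand_in(): hands the job in, once; it reports no verdict.
Trained networks look in a picture, given as the dict that the camera call returned (one of the last four; its "shot" number tells which), for a name from the list of things; names that differ only in an ending like _2 or _b are one class to them, and where a whole thing is asked for, a point or a joint stands for the part that bears it (a point fixed in the world has none). Each returns a list of dicts, best first, with "p" (0 to 1); they miss things now and then, are a little off and sometimes report something else, mostly with a low value. They report only what shows in the picture. A call takes as long as a camera call. They do not tell look-alikes from the thing itself.
- bot.regions_of(label, picture): "region" (480x640 bool, what is visible of it) and "extent" ([centre column, centre row, width, height] in pixels, round what is visible of it).
The state is a dict: "time_s": time; "joint_positions": joint angles; "qvel": joint speeds; "tau": joint torques, N m; "position": TCP position; "tcp_rot": TCP orientation; "force": force on the tool from outside, world axes, zero at the start; "moment": the same for the moment, N m; "opening": opening from 0.0 (shut) to 1.0 (fully open).
Only numpy, scipy, OpenCV 4.12 (cv2) and the standard library are available. Lean on these libraries where they do the work, as an engineer would, in place of code of your own. Each camera call takes 0.05 s, during which the arm holds its last target.

### The job

The four wooden lids stand in two stacks on the counter, a small lid on each large one. Take the stacks apart and put every lid on the white canister of its own shape and size, plug down in the mouth and lying flat on the rim, then let go. Do not knock over the blue mug or the green glass tumbler.

Things in the scene. Friction and masses are not known exactly. Their poses are not given: they have to be found in the camera images.
- lid_large_round: Wooden lid, round, 105 mm across; 48 mm high in all: from below a centred plug of the lid's own shape (81 mm across, 8 mm high), a flange (round, 105 mm across, 8 mm thick), and in the middle a flat-topped upright knob (round, 36 mm across, 32 mm high) to grip it by. Starts on the counter, under one of the two small lids. Origin: centre of the plug's underside; z up along the knob. 40 to 190 g.
- canister_large_round: White ceramic canister without its lid, round, 105 mm across outside, walls 6 mm, 95 mm high, open at the top, heavy (does not move). The mouth is 93 mm across, so the plug of its own lid has 6 mm of play on every side; with the lid fully home the flange lies flat on the rim and the lid's origin is 87 mm above the canister's. Origin: centre of its underside, on the counter; z up.
- lid_large_square: Wooden lid, square, 105 x 105 mm; 48 mm high in all: from below a centred plug of the lid's own shape (81 x 81 mm, 8 mm high), a flange (square, 105 x 105 mm, 8 mm thick), and in the middle a flat-topped upright knob (square, 36 x 36 mm, its sides parallel to the lid's, 32 mm high) to grip it by. Starts on the counter, under one of the two small lids. Origin: centre of the plug's underside; z up along the knob; x and y square to its sides. 40 to 190 g.
- canister_large_square: White ceramic canister without its lid, square, 105 x 105 mm outside, walls 6 mm, 95 mm high, open at the top, heavy (does not move). The mouth is 93 mm square, so the plug of its own lid has 6 mm of play on every side; with the lid fully home the flange lies flat on the rim and the lid's origin is 87 mm above the canister's. Origin: centre of its underside, on the counter; z up; x and y square to its sides.
- lid_small_round: Wooden lid, round, 72 mm across; 48 mm high in all: from below a centred plug of the lid's own shape (48 mm across, 8 mm high), a flange (round, 72 mm across, 8 mm thick), and in the middle a flat-topped upright knob (round, 36 mm across, 32 mm high) to grip it by. Starts on top of the knob of one of the two large lids (either one). Origin: centre of the plug's underside; z up along the knob. 40 to 190 g.
- canister_small_round: White ceramic canister without its lid, round, 72 mm across outside, walls 6 mm, 75 mm high, open at the top, heavy (does not move). The mouth is 60 mm across, so the plug of its own lid has 6 mm of play on every side; with the lid fully home the flange lies flat on the rim and the lid's origin is 67 mm above the canister's. Origin: centre of its underside, on the counter; z up.
- lid_small_square: Wooden lid, square, 72 x 72 mm; 48 mm high in all: from below a centred plug of the lid's own shape (48 x 48 mm, 8 mm high), a flange (square, 72 x 72 mm, 8 mm thick), and in the middle a flat-topped upright knob (square, 36 x 36 mm, its sides parallel to the lid's, 32 mm high) to grip it by. Starts on top of the knob of one of the two large lids (either one). Origin: centre of the plug's underside; z up along the knob; x and y square to its sides. 40 to 190 g.
- canister_small_square: White ceramic canister without its lid, square, 72 x 72 mm outside, walls 6 mm, 75 mm high, open at the top, heavy (does not move). The mouth is 60 mm square, so the plug of its own lid has 6 mm of play on every side; with the lid fully home the flange lies flat on the rim and the lid's origin is 67 mm above the canister's. Origin: centre of its underside, on the counter; z up; x and y square to its sides.
- mug: Blue ceramic mug, a bystander: 76 mm across plus a handle, 85 mm high, upright, empty, loose. Origin: centre of its underside; z up.
- tumbler: Green glass tumbler, a bystander: about 64 mm across, 100 mm high, upright, empty, loose. Origin: centre of its underside; z up.
Mind the look-alikes: they are no part of the job. Leave any yellow look-alike of the canister_large_square alone.

How it is judged:
By the outcome, as a careful person would: the job done as asked, in the order asked, and still so for the second after the job is handed in, with the robot touching nothing.
It also fails if it takes over 120 s, if anything falls off the work surface, if the arm or the gripper's body presses on something with over 40 N, if the wrist force passes 120 N, or if a joint passes its speed limit or range.

## Working session

There is one attempt and no reset: what is moved stays moved. The work goes in short steps, Python scripts to look and compute and a shell command to move; the robot and the scene stay as the last step left them, time stands still between calls to the robot, and variables do not carry over. Pictures are saved under pics/ and viewed, and the job is handed in when it is done.

```bash
ls; mkdir -p pics
python3 - <<'E'
from rig import bot
import cv2,numpy as np
s=bot.read_state(); print(s)
for n in ["side","top","wrist"]:
    p=bot.capture(n); cv2.imwrite(f"pics/{n}0.png",p["pixels"]); np.savez(f"pics/{n}0.npz",**{k:p[k] for k in p if k!="shot"})
    print(n,p["K"],p["k1"],p["world_to_cam"])
E
```

```text
pics
{'time_s': 0.0, 'joint_positions': array([-7.82384251e+01,  3.02788440e+01,  8.21559610e+01, -2.15914002e-04,
        6.76881987e+01, -1.02267120e+01]), 'qvel': array([-0.05826767,  0.09058652,  0.14436743, -0.04286345,  0.06130089,
       -0.02022303]), 'tau': array([-1.54329937e-03, -4.40043175e+01, -1.76593924e+01,  6.32314011e-02,
        5.82140533e-02, -1.76581066e-04]), 'position': array([ 0.23397327, -0.57918732,  0.40377487]), 'tcp_rot': array([[-4.41019277e-04,  9.27259964e-01,  3.74417902e-01],
       [ 2.10103257e-03,  3.74417972e-01, -9.27257660e-01],
       [-9.99997696e-01,  3.77725705e-04, -2.11332893e-03]]), 'force': array([ 0.61173782, -0.46926522,  0.0777111 ]), 'moment': array([ 0.03131521, -0.00207538,  0.03658367]), 'opening': 1.0003487616291709}
side [[516.10585867   0.         327.6677975 ]
 [  0.         516.10585867 245.38655544]
 [  0.           0.           1.        ]] 0.024073815204115164 [[-0.8948541  -0.44629337 -0.00763949  0.47318355]
 [ 0.3432585  -0.69899972  0.62735396 -0.13299513]
 [-0.28532392  0.55876794  0.77869676 -1.45712292]
 [ 0.          0.          0.          1.        ]]
top [[442.31284642   0.         319.63732878]
 [  0.         442.31284642 240.62577047]
 [  0.           0.           1.        ]] 0.028636183828724324 [[ 0.00977141 -0.99995104 -0.00156067  0.07853308]
 [ 0.9910372   0.00947634  0.13324964 -0.44681183]
 [-0.13322833 -0.00284872  0.99108128 -1.19817099]
 [ 0.          0.          0.          1.        ]]
wrist [[409.70018924   0.         316.66884083]
 [  0.         409.70018924 241.54422466]
 [  0.           0.           1.        ]] -0.08051902254190163 [[ 0.37558774 -0.92678593 -0.00129834 -0.62413009]
 [ 0.89174261  0.36176702 -0.27188184  0.03322306]
 [ 0.25244596  0.1009577   0.96232977 -0.39185213]
 [ 0.          0.          0.          1.        ]]
```

View pics/side0.png

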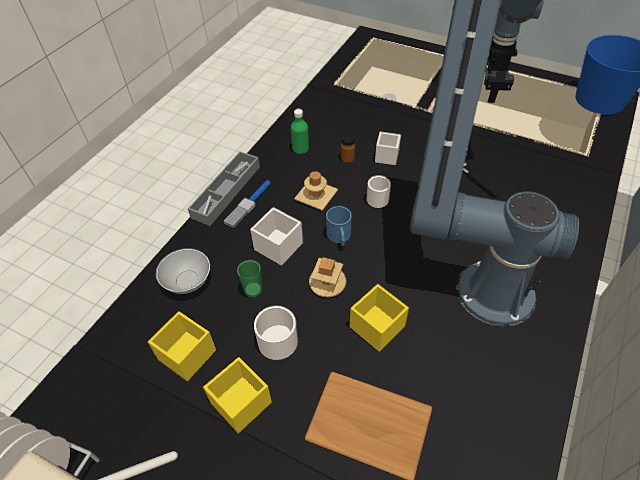

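View pics/top0.png

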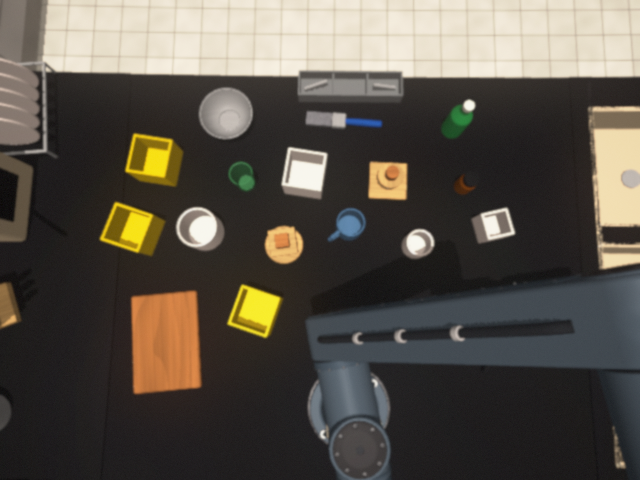

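View pics/wrist0.png

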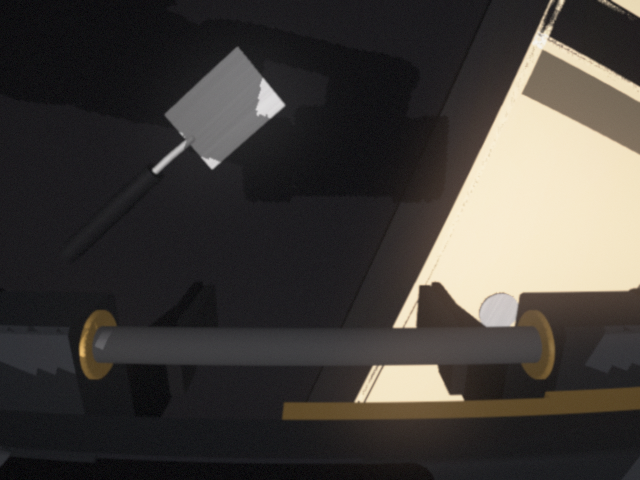

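The top view shows the square large lid with the small round one at about (388,180) and the round large lid with the small square one at (283,243). The white canisters are the large square (305,172), large round (200,228), small round (418,243) and small square (494,225). The three yellow boxes are look-alikes. The mug is at (349,224) and the tumbler at (242,175).

```bash
cat > h.py <<'E'
import numpy as np,cv2
def cloud(p):
    K=p["K"];k1=float(p["k1"]);d=p["depth"]
    v,u=np.mgrid[0:480,0:640].astype(float)
    pts=np.stack([u,v],-1).reshape(-1,1,2)
    n=cv2.undistortPoints(pts,K,np.array([k1,0,0,0,0.])).reshape(480,640,2)
    c=np.stack([n[...,0]*d,-n[...,1]*d,-d,np.ones_like(d)],-1)
    T=np.linalg.inv(p["world_to_cam"])
    w=(c@T.T)[...,:3]; w[d<=0]=np.nan
    return w
def proj(p,X):
    X=np.atleast_2d(X);c=np.c_[X,np.ones(len(X))]@p["world_to_cam"].T
    x=np.stack([c[:,0]/-c[:,2],-c[:,1]/-c[:,2]],-1)
    r2=(x**2).sum(1,keepdims=True);x=x*(1+float(p["k1"])*r2)
    return x@np.diag([p["K"][0,0],p["K"][1,1]])+[p["K"][0,2],p["K"][1,2]]
E
python3 - <<'E'
from rig import bot
from h import *
names="lid_large_round canister_large_round lid_large_square canister_large_square lid_small_round canister_small_round lid_small_square canister_small_square mug tumbler".split()
for cam in ["top","side"]:
    p=bot.capture(cam); w=cloud(p)
    for n in names:
        for r in bot.regions_of(n,p)[:3]:
            if r["p"]<.3: continue
            m=r["region"]; q=w[m]; q=q[~np.isnan(q[:,0])]
            if len(q)<20: continue
            zt=np.percentile(q[:,2],97); t=q[q[:,2]>zt-.008]
            (cx,cy),(a,b),ang=cv2.minAreaRect((t[:,:2]*1000).astype(np.float32))
            bb=(t[:,:2].min(0)+t[:,:2].max(0))/2
            print(cam,n,round(r["p"],2),np.round(r["extent"]),"z97 %.3f rect c %.0f %.0f size %.0f %.0f ang %.1f"%(zt,cx,cy,a,b,ang),"bbmid",np.round(bb*1000),len(t))
E
```

```text
top lid_large_round 0.83 [285. 245.  35.  34.] z97 0.020 rect c 433 181 size 88 99 ang 48.4 bbmid [436. 184.] 264
top lid_large_round 0.42 [493. 227.  41.  39.] z97 0.076 rect c 491 -392 size 71 74 ang 13.7 bbmid [ 490. -391.] 258
top canister_large_round 0.76 [201. 228.  42.  41.] z97 0.096 rect c 471 408 size 102 102 ang 76.3 bbmid [471. 407.] 291
top lid_large_square 0.63 [388. 182.  33.  37.] z97 0.020 rect c 624 -109 size 105 105 ang 87.4 bbmid [ 624. -110.] 694
top canister_large_square 0.89 [304. 173.  46.  48.] z97 0.096 rect c 632 127 size 105 107 ang 81.5 bbmid [631. 127.] 377
top canister_large_square 0.84 [256. 310.  50.  51.] z97 0.097 rect c 255 251 size 106 105 ang 71.8 bbmid [255. 250.] 388
top canister_large_square 0.69 [155. 159.  59.  50.] z97 0.096 rect c 665 544 size 109 108 ang 81.8 bbmid [665. 544.] 425
top lid_small_round 0.61 [393. 178.  28.  26.] z97 0.098 rect c 626 -109 size 32 34 ang 87.9 bbmid [ 626. -110.] 136
top lid_small_square 0.91 [282. 243.  31.  28.] z97 0.098 rect c 438 184 size 36 36 ang 8.4 bbmid [438. 184.] 188
top lid_small_square 0.34 [392.
[... 1468 characters left out ...]
bbmid [ 441. -184.] 138
side canister_small_round 0.5 [324. 272.  30.  27.] z97 0.099 rect c 441 182 size 37 40 ang 10.0 bbmid [440. 182.] 152
side lid_small_square 0.76 [326. 272.  28.  27.] z97 0.099 rect c 441 182 size 37 40 ang 10.0 bbmid [440. 182.] 153
side canister_small_square 0.65 [390. 149.  22.  35.] z97 0.078 rect c 493 -390 size 70 81 ang 12.9 bbmid [ 494. -388.] 134
side mug 0.86 [337. 225.  28.  40.] z97 0.087 rect c 492 1 size 76 75 ang 80.5 bbmid [492.   0.] 143
side tumbler 0.69 [389. 151.  26.  34.] z97 0.078 rect c 494 -390 size 72 81 ang 13.4 bbmid [ 494. -388.] 131
side tumbler 0.66 [250. 280.  25.  34.] z97 0.102 rect c 619 296 size 62 65 ang 27.9 bbmid [619. 295.] 141
```

Run:
```python
from h import *
for c in ["top","side"]:
    p=dict(np.load(f"pics/{c}0.npz")); w=cloud(p)
    g=cv2.cvtColor(p["pixels"],cv2.COLOR_BGR2HSV)
    # cylinders of tall objects
    def box(name,x,y,r):
        m=(np.hypot(w[...,0]-x,w[...,1]-y)<r); print(c,name,np.nanmax(w[...,2][m]), m.sum())
    # rim band points
    for n,(x,y,zz,R) in dict(smallround=(.441,-.184,.075,.05),largeround=(.472,.408,.095,.07),lsq=(.632,.127,.095,.085),ssq=(.492,-.391,.075,.06),sqlid=(.624,-.11,.016,.085),rdlid=(.437,.184,.016,.065),sq_s=(.439,.183,.096,.04),rd_s=(.627,-.109,.096,.04), flange_ss=(.439,.183,.064,.06),flange_sr=(.627,-.109,.064,.06)).items():
        m=(np.hypot(w[...,0]-x,w[...,1]-y)<R)&(abs(w[...,2]-zz-.0015)<.005)
        t=w[m][:,:2]*1000
        (cx,cy),(a,b),ang=cv2.minAreaRect(t.astype(np.float32)); e,rr=cv2.minEnclosingCircle(t.astype(np.float32))
        print(c,n,"rect %.0f %.0f  %.0f %.0f ang %.1f"%(cx,cy,a,b,ang),"circ %.0f %.0f r %.0f"%(*e,rr),m.sum(), "medz %.4f"%np.median(w[m][:,2]))
    for (u,v) in ([(459,120),(467,182)] if c=="top" else [(300,130),(348,150)]):
        q=w[v-25:v+25,u-20:u+20]; i=np.nanargmax(np.where(np.isnan(q[...,2]),-1,q[...,2])); print("tall",q.reshape(-1,3)[i])
```

```text
top smallround rect 439 -183  69 70 ang 41.9 circ 439 -184 r 36 157 medz 0.0741
top largeround rect 472 408  102 103 ang 71.2 circ 472 408 r 52 236 medz 0.0943
top lsq rect 632 127  105 106 ang 81.4 circ 633 126 r 73 311 medz 0.0946
top ssq rect 491 -392  72 73 ang 13.9 circ 491 -391 r 49 208 medz 0.0742
top sqlid rect 624 -109  105 105 ang 87.4 circ 625 -108 r 72 671 medz 0.0155
top rdlid rect 437 183  100 101 ang 45.4 circ 437 184 r 52 334 medz 0.0156
top sq_s rect 439 184  36 36 ang 10.2 circ 438 184 r 23 164 medz 0.0953
top rd_s rect 626 -110  32 33 ang 43.3 circ 626 -109 r 18 119 medz 0.0958
top flange_ss rect 439 184  72 71 ang 9.1 circ 438 184 r 49 442 medz 0.0636
top flange_sr rect 626 -110  68 70 ang 2.4 circ 626 -109 r 36 301 medz 0.0636
tall [ 0.7924049  -0.29147636  0.16460626]
tall [ 0.62649038 -0.32295545  0.09392765]
side smallround rect 441 -185  66 74 ang 23.4 circ 443 -185 r 38 105 medz 0.0748
side largeround rect 474 408  103 104 ang 43.1 circ 473 407 r 53 286 medz 0.0951
side lsq rect 635 126  111 107 ang 81.2 circ 634 127 r 73 289 medz 0.0951
side ssq rect 494 -390  72 83 ang 13.2 circ 494 -389 r 49 121 medz 0.0745
side sqlid rect 627 -110  110 106 ang 87.0 circ 626 -109 r 73 465 medz 0.0167
side rdlid rect 433 193  103 81 ang 30.4 circ 439 185 r 53 445 medz 0.0166
side sq_s rect 441 184  35 40 ang 9.9 circ 439 184 r 24 137 medz 0.0963
side rd_s rect 627 -109  33 33 ang 47.5 circ 625 -110 r 21 75 medz 0.0963
side flange_ss rect 441 183  72 73 ang 9.3 circ 442 183 r 50 324 medz 0.0646
side flange_sr rect 626 -105  70 67 ang 25.2 circ 630 -108 r 38 178 medz 0.0644
tall [ 0.77982706 -0.29303148  0.16431847]
tall [ 0.60265022 -0.33329865  0.09778621]
```

```bash
cat > go.py <<'E'
# usage: go.py x y z yaw_z_axis -> remaining displacement in tool axes and spin
import sys
from rig import bot
import numpy as np
s=bot.read_state();R=s["tcp_rot"];t=np.array([float(a) for a in sys.argv[1:4]])
d=R.T@(t-s["position"]); yaw=np.degrees(np.arctan2(R[1,2],R[0,2]))
print("t %.2f pos"%s["time_s"],np.round(s["position"],4),"yaw %.2f"%yaw,"tilt",np.round(R[:,0],4),"open %.3f"%(s["opening"]*.087),"F",np.round(s["force"],1),"j6 %.0f"%s["joint_positions"][5])
print("tool d",np.round(d,4))
if len(sys.argv)>4:
    dy=(yaw-float(sys.argv[4])+180)%360-180; print("spin rad %.4f"%np.radians(dy))
    a=np.radians(float(sys.argv[4])); Y=np.array([-np.sin(a),np.cos(a),0])  # y = z x x
    x=np.array([0,0,-1.]);z=np.array([np.cos(a),np.sin(a),0]);y=np.cross(z,x)
    print("after spin, tool d",np.round(np.array([x,y,z])@(t-s["position"]),4))
E
python3 -m crank '[{"offset":[0,0.0415,-0.0222],"spin":0},{"offset":[0,0.0415,-0.0222],"spin":0},{"offset":[0,0.0415,-0.0222],"spin":0},{"offset":[0,0.0415,-0.0222],"spin":0},{"offset":[0,0.0415,-0.0222],"spin":0},{"offset":[0,0.0415,-0.0222],"spin":0},{"offset":[0,0.0415,-0.0222],"spin":0},{"offset":[0,0.0415,-0.0222],"spin":0},{"offset":[0,0.0415,-0.0222],"spin":0},{"offset":[0,0.0415,-0.0222],"spin":0},{"offset":[0,0.0415,-0.0222],"spin":0},{"offset":[0,0.0415,-0.0222],"spin":0}]' 0.087
python3 go.py .627 -.1095 .35 -2.8
```

```text
time_s: 2.45
position: [0.5971, -0.1443, 0.4049]
tcp_rot: [[0.0, 0.927, 0.375], [-0.0, 0.375, -0.927], [-1.0, 0.0, 0.0]]
force: [-0.4, -0.8, -0.3]
opening: 0.999
t 2.45 pos [ 0.5971 -0.1443  0.4049] yaw -68.00 tilt [ 3.e-04 -3.e-04 -1.e+00] open 0.087 F [-0.4 -0.8 -0.3] j6 44
tool d [ 0.0549  0.0407 -0.0211]
spin rad -1.1380
after spin, tool d [0.0549 0.0362 0.0281]
```

```bash
python3 -m crank '[{"offset":[0,0,0],"spin":-0.142},{"offset":[0,0,0],"spin":-0.142},{"offset":[0,0,0],"spin":-0.142},{"offset":[0,0,0],"spin":-0.142},{"offset":[0,0,0],"spin":-0.142},{"offset":[0,0,0],"spin":-0.142},{"offset":[0,0,0],"spin":-0.142},{"offset":[0,0,0],"spin":-0.144}]'
python3 go.py .627 -.1095 .29 -2.8
```

```text
time_s: 3.25
position: [0.5961, -0.146, 0.4048]
tcp_rot: [[-0.0, 0.043, 0.999], [0.0, 0.999, -0.043], [-1.0, 0.0, -0.0]]
force: [0.6, 0.1, -0.4]
opening: 1.002
t 3.25 pos [ 0.5961 -0.146   0.4048] yaw -2.47 tilt [-0.  0. -1.] open 0.087 F [ 0.6  0.1 -0.4] j6 -22
tool d [0.1148 0.0378 0.0293]
spin rad 0.0058
after spin, tool d [0.1148 0.038  0.0291]
```

```bash
python3 -m crank '[{"offset":[0.02,0.038,0.0295],"spin":0},{"offset":[0.045,0,0],"spin":0},{"offset":[0,0,0],"spin":0},{"offset":[0,0,0],"spin":0}]'
python3 go.py .627 -.1095 .251 -2.8
python3 - <<'E'
from rig import bot
from h import *
p=bot.capture("wrist"); cv2.imwrite("pics/w1.png",p["pixels"]); np.savez("pics/w1.npz",**{k:p[k] for k in p if k!="shot"})
E
```

```text
time_s: 3.65
position: [0.6258, -0.111, 0.34]
tcp_rot: [[-0.003, 0.049, 0.999], [0.001, 0.999, -0.049], [-1.0, 0.001, -0.003]]
force: [0.3, -1.1, -0.2]
opening: 1.0
t 3.65 pos [ 0.6258 -0.111   0.34  ] yaw -2.81 tilt [-2.9e-03  8.0e-04 -1.0e+00] open 0.087 F [ 0.3 -1.1 -0.2] j6 -17
tool d [0.089  0.0015 0.0014]
spin rad -0.0001
after spin, tool d [0.089  0.0016 0.0011]
```

View pics/w1.png

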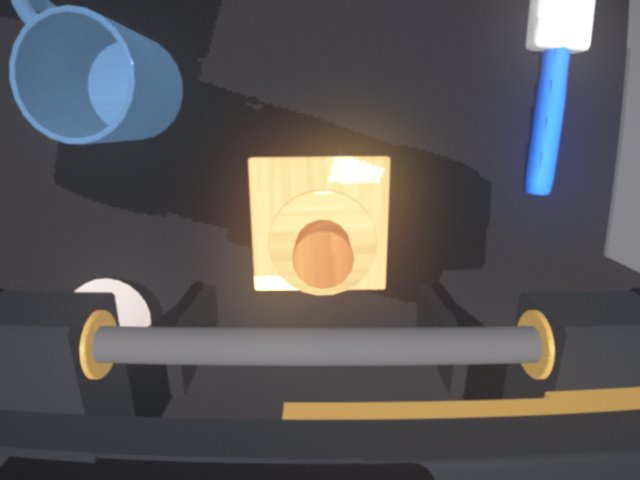

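The wrist view shows the stack centred between the fingers (knob at about (323,255)) and the square flange edges parallel to the jaws.

```bash
python3 - <<'E'
from h import *
p=dict(np.load("pics/w1.npz")); w=cloud(p)
for n,z,R in (("knob",.096,.04),("flangeS",.064,.05),("flangeL",.016,.085)):
    m=(np.hypot(w[...,0]-.627,w[...,1]+.1095)<R)&(abs(w[...,2]-z-.001)<.006)
    t=(w[m][:,:2]*1000).astype(np.float32); print(n,cv2.minAreaRect(t),cv2.minEnclosingCircle(t),np.median(w[m][:,2]))
E
python3 -m crank '[{"offset":[0.045,0.001,0.001],"spin":0},{"offset":[0.044,0,0],"spin":0},{"offset":[0,0,0],"spin":0},{"offset":[0,0,0],"spin":0}]'
python3 go.py .627 -.1095 .251 -2.8
```

```text
knob ((629.0960693359375, -110.48470306396484), (35.26359558105469, 35.353790283203125), 17.79808235168457) ((628.931396484375, -110.47765350341797), 18.060590744018555) 0.09735841833531672
flangeS ((629.24951171875, -110.2005844116211), (71.12528228759766, 70.9117431640625), 34.57349395751953) ((629.0187377929688, -110.42504119873047), 35.890010833740234) 0.06540700688194515
flangeL ((627.301513671875, -109.85977935791016), (105.45722198486328, 105.62570190429688), 87.48774719238281) ((627.72021484375, -110.6918716430664), 73.07691955566406) 0.017366126662755943
time_s: 4.1
position: [0.6277, -0.1108, 0.2531]
tcp_rot: [[0.001, 0.05, 0.999], [-0.0, 0.999, -0.05], [-1.0, -0.0, 0.001]]
force: [-0.6, -1.2, 0.6]
opening: 0.998
t 4.10 pos [ 0.6277 -0.1108  0.2531] yaw -2.86 tilt [ 1.4e-03 -5.0e-04 -1.0e+00] open 0.087 F [-0.6 -1.2  0.6] j6 -17
tool d [ 0.0021  0.0012 -0.0007]
spin rad -0.0010
after spin, tool d [ 0.0021  0.0012 -0.0007]
```

```bash
python3 -m crank '[{"offset":[0.001,0.0005,0],"spin":0},{"offset":[0,0,0],"spin":0},{"offset":[0,0,0],"spin":0},{"offset":[0,0,0],"spin":0},{"offset":[0,0,0],"spin":0},{"offset":[0,0,0],"spin":0}]' 0.02
python3 -m crank '[{"offset":[-0.02,0,0],"spin":0},{"offset":[-0.04,0,0],"spin":0},{"offset":[-0.03,0,0],"spin":0},{"offset":[0,0,0],"spin":0}]'
python3 go.py .4405 -.184 .32 -2.8
python3 - <<'E'
from rig import bot
from h import *
p=bot.capture("wrist"); cv2.imwrite("pics/w2.png",p["pixels"])
w=cloud(p)
for n,z,R in (("flangeL",.016,.085),):
    m=(np.hypot(w[...,0]-.627,w[...,1]+.1095)<R)&(abs(w[...,2]-z-.001)<.006)
    t=(w[m][:,:2]*1000).astype(np.float32); print(n,cv2.minAreaRect(t))
E
```

```text
time_s: 4.7
position: [0.6272, -0.1095, 0.2508]
tcp_rot: [[0.0, 0.049, 0.999], [-0.0, 0.999, -0.049], [-1.0, -0.0, 0.0]]
force: [-0.6, -0.7, 0.0]
opening: 0.541
time_s: 5.1
position: [0.6287, -0.1099, 0.3454]
tcp_rot: [[0.009, 0.049, 0.999], [-0.003, 0.999, -0.049], [-1.0, -0.003, 0.01]]
force: [0.2, -1.2, 0.1]
opening: 0.246
t 5.10 pos [ 0.6287 -0.1099  0.3454] yaw -2.80 tilt [ 0.0094 -0.0033 -1.    ] open 0.021 F [ 0.2 -1.2  0.1] j6 -17
tool d [ 0.0239 -0.0831 -0.1846]
spin rad 0.0000
after spin, tool d [ 0.0254 -0.0832 -0.1844]
flangeL ((627.1971435546875, -109.67491149902344), (105.14994812011719, 105.5107650756836), 87.7755126953125)
```

View pics/w2.png

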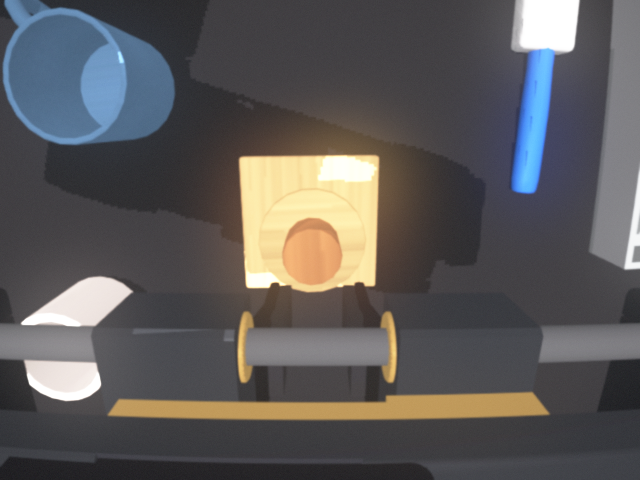

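The fingers had not reached the knob when I lifted, since they are slower than I allowed for. The stack still stands undisturbed (knob at (313,252)), so I retry with more closing time.

```bash
python3 -m crank '[{"offset":[0,0,0],"spin":0},{"offset":[0,0,0],"spin":0},{"offset":[0,0,0],"spin":0},{"offset":[0,0,0],"spin":0},{"offset":[0,0,0],"spin":0},{"offset":[0,0,0],"spin":0},{"offset":[0,0,0],"spin":0},{"offset":[0,0,0],"spin":0},{"offset":[0,0,0],"spin":0},{"offset":[0,0,0],"spin":0}]' 0.07
python3 go.py .628 -.11 .251 -2.8
```

```text
time_s: 6.15
position: [0.6272, -0.1095, 0.3406]
tcp_rot: [[0.0, 0.049, 0.999], [-0.0, 0.999, -0.049], [-1.0, -0.0, 0.0]]
force: [0.5, -0.2, -1.1]
opening: 0.803
t 6.15 pos [ 0.6272 -0.1095  0.3406] yaw -2.81 tilt [ 1.e-04 -0.e+00 -1.e+00] open 0.070 F [ 0.5 -0.2 -1.1] j6 -17
tool d [ 0.0896 -0.0004  0.0008]
spin rad -0.0001
after spin, tool d [ 0.0896 -0.0004  0.0008]
```

```bash
python3 -m crank '[{"offset":[0.045,0,0.001],"spin":0},{"offset":[0.03,0,0],"spin":0},{"offset":[0.0145,0,0],"spin":0},{"offset":[0,0,0],"spin":0},{"offset":[0,0,0],"spin":0}]'
python3 -m crank '[{"offset":[0,0,0],"spin":0},{"offset":[0,0,0],"spin":0},{"offset":[0,0,0],"spin":0},{"offset":[0,0,0],"spin":0},{"offset":[0,0,0],"spin":0},{"offset":[0,0,0],"spin":0},{"offset":[0,0,0],"spin":0},{"offset":[0,0,0],"spin":0},{"offset":[0,0,0],"spin":0}]' 0.02
```

```text
time_s: 6.65
position: [0.6287, -0.1097, 0.2518]
tcp_rot: [[0.001, 0.049, 0.999], [-0.0, 0.999, -0.049], [-1.0, -0.0, 0.001]]
force: [0.6, -0.2, 0.1]
opening: 0.803
time_s: 7.55
position: [0.6283, -0.1096, 0.2513]
tcp_rot: [[0.0, 0.049, 0.999], [-0.0, 0.999, -0.049], [-1.0, -0.0, 0.0]]
force: [-0.3, 0.2, 3.7]
opening: 0.407
```

```bash
python3 -m crank '[{"offset":[-0.02,0,0],"spin":0},{"offset":[-0.045,0,0],"spin":0},{"offset":[-0.045,0,0],"spin":0},{"offset":[0,0,0],"spin":0},{"offset":[0,0,0],"spin":0}]'
python3 go.py .4405 -.184 .30 -2.8
python3 - <<'E'
from rig import bot
from h import *
p=bot.capture("side"); cv2.imwrite("pics/s2.png",p["pixels"][:400,150:550])
E
```

```text
time_s: 8.05
position: [0.6282, -0.1096, 0.3621]
tcp_rot: [[0.002, 0.049, 0.999], [-0.001, 0.999, -0.049], [-1.0, -0.001, 0.002]]
force: [-0.7, 0.4, -0.2]
opening: 0.4
t 8.05 pos [ 0.6282 -0.1096  0.3621] yaw -2.80 tilt [ 2.2e-03 -9.0e-04 -1.0e+00] open 0.035 F [-0.7  0.4 -0.2] j6 -17
tool d [ 0.0618 -0.0835 -0.184 ]
spin rad -0.0001
after spin, tool d [ 0.0621 -0.0835 -0.1839]
```

View pics/s2.png

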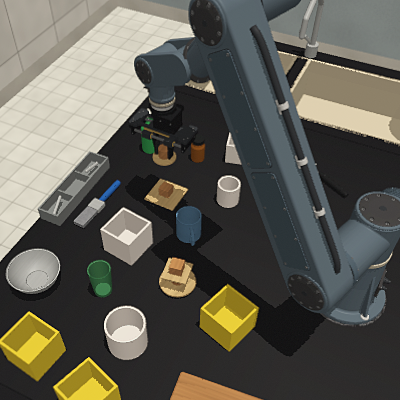

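```bash
python3 -m crank '[{"offset":[0,-0.0167,-0.0368],"spin":0},{"offset":[0,-0.0167,-0.0368],"spin":0},{"offset":[0,-0.0167,-0.0368],"spin":0},{"offset":[0,-0.0167,-0.0368],"spin":0},{"offset":[0,-0.0167,-0.0368],"spin":0},{"offset":[0.03,0,0],"spin":0},{"offset":[0.02,0,0],"spin":0},{"offset":[0,0,0],"spin":0},{"offset":[0,0,0],"spin":0}]'
python3 go.py .4405 -.184 .2705 -2.8
python3 - <<'E'
from rig import bot
from h import *
p=bot.capture("wrist"); cv2.imwrite("pics/w3.png",p["pixels"])
w=cloud(p)
m=(np.hypot(w[...,0]-.4405,w[...,1]+.184)<.06)&(abs(w[...,2]-.075)<.006)
t=(w[m][:,:2]*1000).astype(np.float32); print(m.sum(),cv2.minAreaRect(t),cv2.minEnclosingCircle(t))
p=bot.capture("side"); cv2.imwrite("pics/s3.png",cv2.resize(p["pixels"][120:270,280:480],None,fx=4,fy=4))
E
```

```text
time_s: 9.0
position: [0.44, -0.1837, 0.3099]
tcp_rot: [[-0.003, 0.049, 0.999], [0.002, 0.999, -0.049], [-1.0, 0.002, -0.003]]
force: [0.3, 0.4, -0.0]
opening: 0.405
t 9.00 pos [ 0.44   -0.1837  0.3099] yaw -2.81 tilt [-0.0029  0.0022 -1.    ] open 0.035 F [ 0.3  0.4 -0. ] j6 -33
tool d [ 0.0394 -0.0003  0.0006]
spin rad -0.0001
after spin, tool d [ 0.0394 -0.0002  0.0005]
1535 ((443.43841552734375, -161.243896484375), (24.14273452758789, 66.9644546508789), 83.79419708251953) ((442.16668701171875, -172.93939208984375), 33.48373031616211)
```

View pics/w3.png

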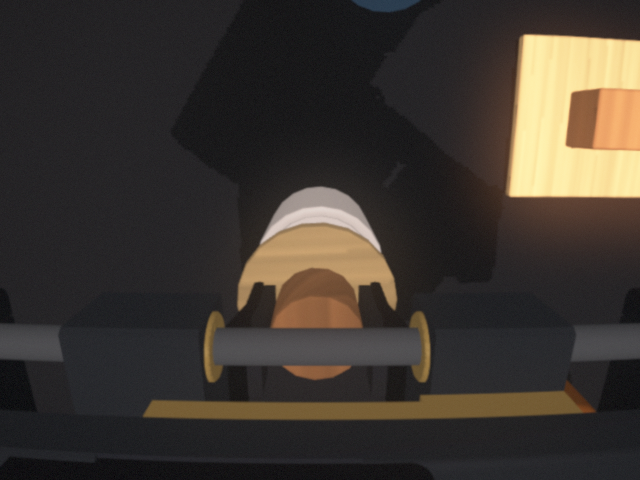

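View pics/s3.png

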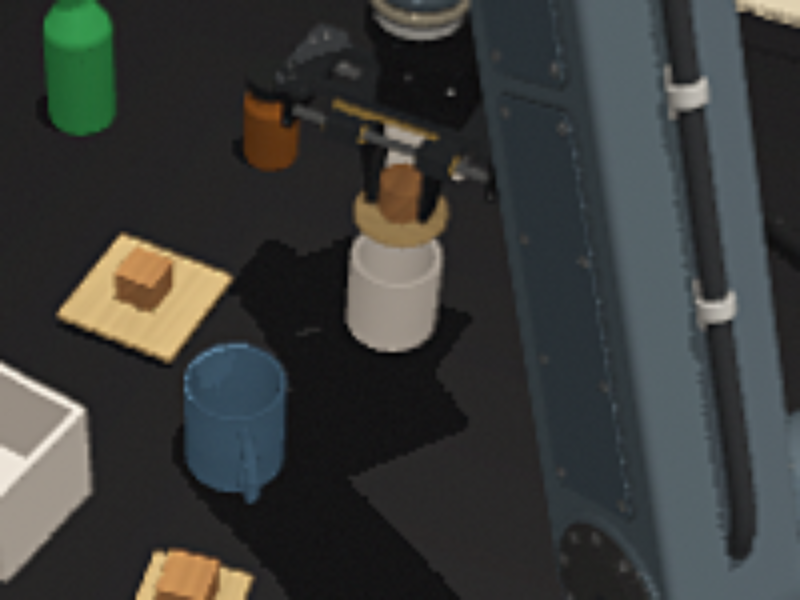

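The small round lid hangs centred over its canister (lid at column 317, canister at 320 in the wrist view). Lowering it now.

```bash
python3 -m crank '[{"offset":[0.02,0,0.001],"spin":0},{"offset":[0.012,0,0],"spin":0},{"offset":[0.006,0,0],"spin":0},{"offset":[0.002,0,0],"spin":0},{"offset":[0,0,0],"spin":0}]'
python3 go.py .4415 -.184 .2705 -2.8
```

```text
time_s: 9.6
position: [0.4416, -0.184, 0.2714]
tcp_rot: [[0.001, 0.049, 0.999], [-0.0, 0.999, -0.049], [-1.0, -0.0, 0.001]]
force: [0.9, -0.2, -0.9]
opening: 0.408
t 9.60 pos [ 0.4416 -0.184   0.2714] yaw -2.79 tilt [ 6.e-04 -4.e-04 -1.e+00] open 0.035 F [ 0.9 -0.2 -0.9] j6 -33
tool d [ 0.0009  0.     -0.0001]
spin rad 0.0002
after spin, tool d [ 0.0009  0.     -0.0001]
```

```bash
python3 -m crank '[{"offset":[0.001,0,0],"spin":0},{"offset":[0,0,0],"spin":0}]'
python3 -m crank '[{"offset":[0,0,0],"spin":0},{"offset":[0,0,0],"spin":0},{"offset":[0,0,0],"spin":0},{"offset":[0,0,0],"spin":0},{"offset":[0,0,0],"spin":0},{"offset":[-0.02,0,0],"spin":0},{"offset":[-0.05,0,0],"spin":0},{"offset":[-0.03,0,0],"spin":0},{"offset":[0,0,0],"spin":0}]' 0.07
python3 - <<'E'
from rig import bot
from h import *
p=bot.capture("wrist"); cv2.imwrite("pics/w4.png",p["pixels"])
w=cloud(p)
for z in (.083,.115):
    m=(np.hypot(w[...,0]-.4405,w[...,1]+.184)<.06)&(abs(w[...,2]-z-.001)<.006)
    t=(w[m][:,:2]*1000).astype(np.float32); print(m.sum(),cv2.minAreaRect(t),cv2.minEnclosingCircle(t),np.nanmedian(w[m][:,2]),np.std(w[m][:,2]))
E
python3 go.py .626 -.1095 .37 -2.8
```

```text
time_s: 9.8
position: [0.4415, -0.1841, 0.2705]
tcp_rot: [[0.001, 0.049, 0.999], [-0.001, 0.999, -0.049], [-1.0, -0.001, 0.001]]
force: [0.6, -0.3, -1.3]
opening: 0.408
time_s: 10.7
position: [0.4424, -0.1847, 0.374]
tcp_rot: [[0.008, 0.049, 0.999], [-0.006, 0.999, -0.049], [-1.0, -0.005, 0.008]]
force: [-0.4, 0.3, -0.2]
opening: 0.806
5258 ((442.1084899902344, -184.84097290039062), (71.24976348876953, 70.78547668457031), 65.5029296875) ((442.0606689453125, -185.46829223632812), 36.21686553955078) 0.0844045203983913 0.0009245085666297586
2571 ((442.0971984863281, -184.76516723632812), (35.083946228027344, 35.29871368408203), 8.460177421569824) ((442.0441589355469, -185.05294799804688), 18.032114028930664) 0.11633502823765124 0.0010392656696779
t 10.75 pos [ 0.4417 -0.1842  0.372 ] yaw -2.80 tilt [ 0.0043 -0.0032 -1.    ] open 0.070 F [-0.   1.1 -0.3] j6 -33
tool d [0.0025 0.0836 0.1804]
spin rad 0.0000
after spin, tool d [0.002  0.0836 0.1804]
```

View pics/w4.png

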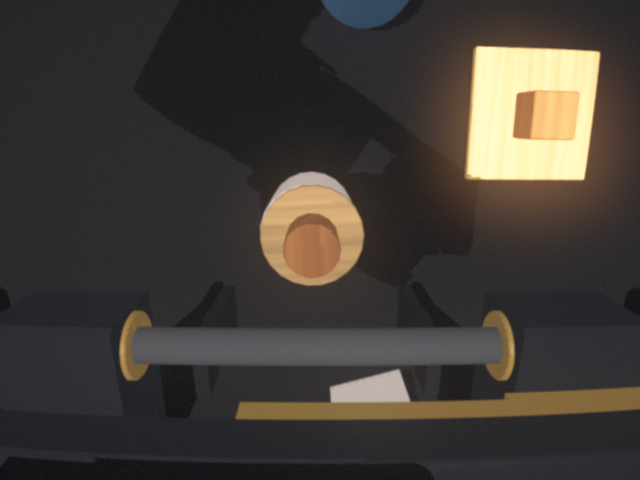

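The small round lid is seated: the flange top measures 84 mm against 83 mm expected, and it is flat. Next is the large square lid.

```bash
python3 -m crank '[{"offset":[0,0.0167,0.0361],"spin":0},{"offset":[0,0.0167,0.0361],"spin":0},{"offset":[0,0.0167,0.0361],"spin":0},{"offset":[0,0.0167,0.0361],"spin":0},{"offset":[0.03,0.0167,0.0361],"spin":-0.005},{"offset":[0.045,0,0],"spin":0},{"offset":[0,0,0],"spin":0},{"offset":[0,0,0],"spin":0}]'
python3 go.py .6265 -.1097 .202 -2.5
python3 - <<'E'
from rig import bot
from h import *
p=bot.capture("wrist"); cv2.imwrite("pics/w5.png",p["pixels"])
w=cloud(p)
for z,r in ((.016,.085),(.048,.04)):
    m=(np.hypot(w[...,0]-.627,w[...,1]+.1095)<r)&(abs(w[...,2]-z-.001)<.006)
    t=(w[m][:,:2]*1000).astype(np.float32); print(m.sum(),cv2.minAreaRect(t))
E
```

```text
time_s: 11.55
position: [0.6246, -0.1092, 0.2928]
tcp_rot: [[-0.006, 0.044, 0.999], [0.002, 0.999, -0.044], [-1.0, 0.002, -0.006]]
force: [0.9, 1.0, -0.7]
opening: 0.804
t 11.55 pos [ 0.6246 -0.1092  0.2928] yaw -2.52 tilt [-0.0061  0.0021 -1.    ] open 0.070 F [ 0.9  1.  -0.7] j6 -17
tool d [ 0.0908 -0.0006  0.0025]
spin rad -0.0004
after spin, tool d [ 0.0908 -0.0004  0.0019]
20357 ((627.2725219726562, -109.84910583496094), (105.4068832397461, 105.59534454345703), 87.80895233154297)
3699 ((627.2067260742188, -109.50099182128906), (35.77460479736328, 36.038761138916016), 88.11455535888672)
```

```bash
python3 -m crank '[{"offset":[0.045,0,0.001],"spin":0},{"offset":[0.03,0,0],"spin":0},{"offset":[0.015,0,0],"spin":0},{"offset":[0,0,0],"spin":0},{"offset":[0,0,0],"spin":0}]'
python3 -m crank '[{"offset":[0,0,0],"spin":0},{"offset":[0,0,0],"spin":0},{"offset":[0,0,0],"spin":0},{"offset":[0,0,0],"spin":0},{"offset":[0,0,0],"spin":0},{"offset":[0,0,0],"spin":0},{"offset":[0,0,0],"spin":0},{"offset":[0,0,0],"spin":0},{"offset":[0,0,0],"spin":0}]' 0.02
python3 go.py .6335 .1265 .36 -8.7
```

```text
time_s: 12.1
position: [0.6274, -0.1101, 0.207]
tcp_rot: [[0.003, 0.045, 0.999], [-0.001, 0.999, -0.045], [-1.0, -0.001, 0.003]]
force: [-0.3, -0.2, -1.0]
opening: 0.805
time_s: 13.0
position: [0.6268, -0.1094, 0.2052]
tcp_rot: [[0.0, 0.044, 0.999], [0.0, 0.999, -0.044], [-1.0, 0.0, 0.0]]
force: [-0.9, 0.3, 2.3]
opening: 0.411
t 13.00 pos [ 0.6268 -0.1094  0.2052] yaw -2.52 tilt [ 1.e-04  0.e+00 -1.e+00] open 0.036 F [-0.9  0.3  2.3] j6 -17
tool d [-0.1548  0.236  -0.0036]
spin rad 0.1079
after spin, tool d [-0.1548  0.2342 -0.029 ]
```

```bash
python3 -m crank '[{"offset":[-0.02,0,0],"spin":0},{"offset":[-0.045,0,0],"spin":0},{"offset":[-0.045,0,0],"spin":0},{"offset":[-0.03,0,0],"spin":0.036},{"offset":[0,0,0],"spin":0.036},{"offset":[0,0,0],"spin":0.036},{"offset":[0,0,0],"spin":0},{"offset":[0,0,0],"spin":0}]'
python3 go.py .6335 .1265 .31 -8.7
```

```text
time_s: 13.8
position: [0.6264, -0.1094, 0.3443]
tcp_rot: [[-0.001, 0.151, 0.989], [0.001, 0.989, -0.151], [-1.0, 0.0, -0.002]]
force: [-0.5, 0.0, -1.7]
opening: 0.414
t 13.80 pos [ 0.6264 -0.1094  0.3443] yaw -8.67 tilt [-1.5e-03  5.0e-04 -1.0e+00] open 0.036 F [-0.5  0.  -1.7] j6 -11
tool d [ 0.0344  0.2343 -0.0285]
spin rad 0.0005
after spin, tool d [ 0.0343  0.2343 -0.0287]
```

```bash
python3 -m crank '[{"offset":[0,0.02,-0.0028],"spin":0},{"offset":[0,0.043,-0.005],"spin":0},{"offset":[0,0.043,-0.005],"spin":0},{"offset":[0,0.043,-0.005],"spin":0},{"offset":[0,0.043,-0.005],"spin":0},{"offset":[0,0.0423,-0.0058],"spin":0},{"offset":[0.015,0,0],"spin":0},{"offset":[0,0,0],"spin":0},{"offset":[0,0,0],"spin":0}]'
python3 go.py .6335 .1265 .2922 -8.7
python3 - <<'E'
from rig import bot
from h import *
p=bot.capture("wrist"); cv2.imwrite("pics/w6.png",p["pixels"])
w=cloud(p); print(w[100:200:10,320])
p=bot.capture("side"); cv2.imwrite("pics/s6.png",cv2.resize(p["pixels"][150:300,200:400],None,fx=4,fy=4))
E
```

```text
time_s: 14.7
position: [0.6337, 0.1258, 0.329]
tcp_rot: [[-0.002, 0.151, 0.988], [-0.001, 0.988, -0.151], [-1.0, -0.001, -0.002]]
force: [0.6, -0.8, -1.1]
opening: 0.412
t 14.70 pos [0.6337 0.1258 0.329 ] yaw -8.71 tilt [-2.4e-03 -6.0e-04 -1.0e+00] open 0.036 F [ 0.6 -0.8 -1.1] j6 10
tool d [ 0.0368  0.0007 -0.0002]
spin rad -0.0002
after spin, tool d [ 0.0368  0.0007 -0.0003]
[[ 6.50086928e-01  2.17352486e-01  2.25754327e-03]
 [ 6.49078726e-01  2.10542103e-01  9.91247157e-05]
 [ 6.48029164e-01  2.03548165e-01 -1.69687696e-05]
 [ 6.46956422e-01  1.96510010e-01  2.30809359e-03]
 [ 6.45895643e-01  1.89389787e-01  1.14033771e-03]
 [ 6.44817553e-01  1.82190471e-01  7.99812902e-04]
 [ 6.43916159e-01  1.77825826e-01  3.66520922e-02]
 [ 6.43464166e-01  1.77525918e-01  9.58671497e-02]
 [ 6.42701036e-01  1.72469162e-01  9.65600737e-02]
 [ 6.42635042e-01  1.74060245e-01  1.40920541e-01]]
```

View pics/w6.png

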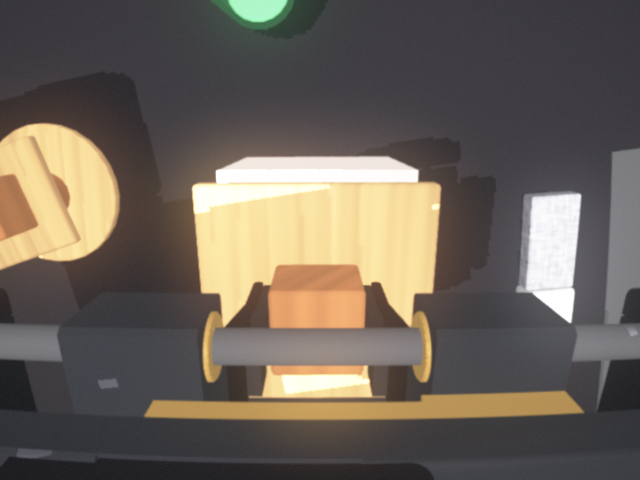

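View pics/s6.png

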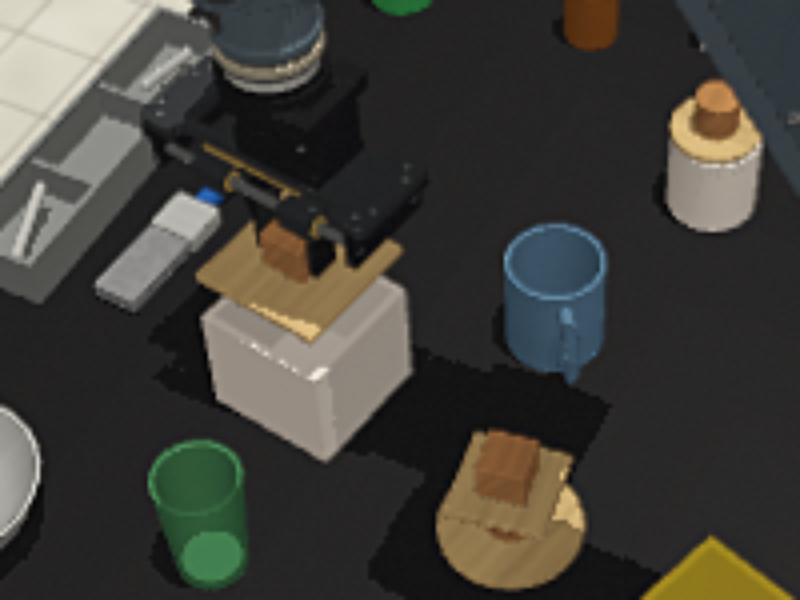

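The square lid is level, parallel to and centred on the white square canister (lid columns 193–440, canister 217–417). Lowering it.

```bash
python3 -m crank '[{"offset":[0.015,0.0005,0],"spin":0},{"offset":[0.012,0,0],"spin":0},{"offset":[0.006,0,0],"spin":0},{"offset":[0.003,0,0],"spin":0},{"offset":[0,0,0],"spin":0},{"offset":[0,0,0],"spin":0}]'
python3 go.py .6335 .1265 .2922 -8.7
```

```text
time_s: 15.4
position: [0.6342, 0.127, 0.2942]
tcp_rot: [[0.001, 0.151, 0.988], [0.0, 0.988, -0.151], [-1.0, 0.0, 0.0]]
force: [-0.9, -0.5, -1.7]
opening: 0.411
t 15.40 pos [0.6342 0.127  0.2942] yaw -8.71 tilt [ 5.e-04  0.e+00 -1.e+00] open 0.036 F [-0.9 -0.5 -1.7] j6 10
tool d [ 0.002  -0.0006 -0.0006]
spin rad -0.0001
after spin, tool d [ 0.002  -0.0006 -0.0006]
```

```bash
python3 -m crank '[{"offset":[0.002,0,0],"spin":0},{"offset":[0,0,0],"spin":0}]'
python3 -m crank '[{"offset":[0,0,0],"spin":0},{"offset":[0,0,0],"spin":0},{"offset":[0,0,0],"spin":0},{"offset":[0,0,0],"spin":0},{"offset":[0,0,0],"spin":0},{"offset":[-0.02,0,0],"spin":0},{"offset":[-0.05,0,0],"spin":0},{"offset":[-0.03,0,0],"spin":0},{"offset":[0,0,0],"spin":0}]' 0.07
python3 - <<'E'
from rig import bot
from h import *
p=bot.capture("wrist"); cv2.imwrite("pics/w7.png",p["pixels"])
w=cloud(p)
for z,r in ((.103,.085),(.135,.04)):
    m=(np.hypot(w[...,0]-.6335,w[...,1]-.1265)<r)&(abs(w[...,2]-z-.001)<.006)
    t=(w[m][:,:2]*1000).astype(np.float32); print(m.sum(),cv2.minAreaRect(t),np.nanmedian(w[m][:,2]),np.std(w[m][:,2]))
E
python3 go.py .44 .184 .37 9.3
```

```text
time_s: 15.6
position: [0.6341, 0.127, 0.2923]
tcp_rot: [[0.001, 0.151, 0.988], [0.0, 0.988, -0.151], [-1.0, 0.0, 0.001]]
force: [0.3, 0.3, -1.5]
opening: 0.412
time_s: 16.5
position: [0.6355, 0.1271, 0.3979]
tcp_rot: [[0.012, 0.151, 0.988], [0.0, 0.988, -0.151], [-1.0, 0.002, 0.012]]
force: [1.2, -0.2, -0.5]
opening: 0.803
18054 ((634.7800903320312, 126.64422607421875), (105.44275665283203, 105.51455688476562), 81.57669830322266) 0.10441486029181357 0.0007766343660344136
3245 ((634.6318969726562, 126.65122985839844), (36.4749641418457, 36.06338119506836), 81.76585388183594) 0.13634333076757088 0.0009843564872358977
t 16.55 pos [0.6346 0.127  0.395 ] yaw -8.71 tilt [ 6.3e-03  2.0e-04 -1.0e+00] open 0.070 F [ 0.1  0.5 -0.7] j6 10
tool d [ 0.0238  0.0269 -0.2011]
spin rad -0.3143
after spin, tool d [ 0.025   0.0877 -0.1828]
```

View pics/w7.png

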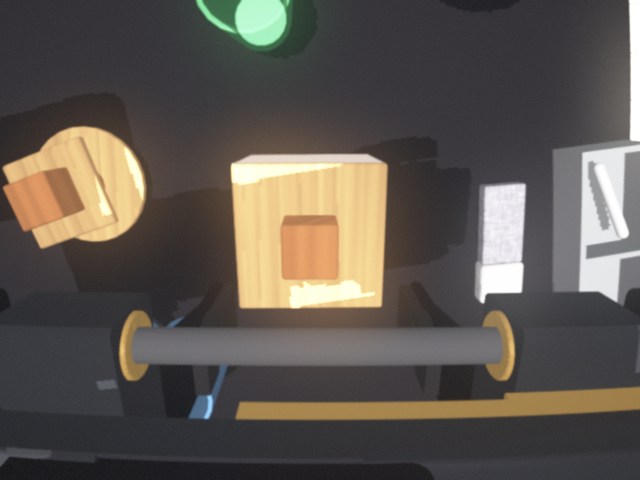

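The large square lid is seated (flange top 104 mm against 103 mm expected, flat, at 81.6°). Next is the small square lid.

```bash
python3 -m crank '[{"offset":[0,0,0],"spin":-0.105},{"offset":[0,0,0],"spin":-0.105},{"offset":[0,0,0],"spin":-0.1045},{"offset":[0,0.0175,-0.0366],"spin":0},{"offset":[0,0.0175,-0.0366],"spin":0},{"offset":[0,0.0175,-0.0366],"spin":0},{"offset":[0,0.0175,-0.0366],"spin":0},{"offset":[0.03,0.0175,-0.0366],"spin":0},{"offset":[0.02,0,0],"spin":0},{"offset":[0,0,0],"spin":0},{"offset":[0,0,0],"spin":0}]'
python3 go.py .44 .184 .253 9.3
python3 - <<'E'
from rig import bot
from h import *
p=bot.capture("wrist"); cv2.imwrite("pics/w8.png",p["pixels"])
w=cloud(p)
for z,r in ((.016,.08),(.064,.06),(.096,.04)):
    m=(np.hypot(w[...,0]-.44,w[...,1]-.184)<r)&(abs(w[...,2]-z-.001)<.006)
    t=(w[m][:,:2]*1000).astype(np.float32); print(m.sum(),cv2.minAreaRect(t),cv2.minEnclosingCircle(t))
E
```

```text
time_s: 17.65
position: [0.4401, 0.1835, 0.3419]
tcp_rot: [[-0.001, -0.162, 0.987], [-0.0, 0.987, 0.162], [-1.0, -0.0, -0.001]]
force: [0.4, 0.4, -0.0]
opening: 0.806
t 17.65 pos [0.4401 0.1835 0.3419] yaw 9.30 tilt [-9.e-04 -2.e-04 -1.e+00] open 0.070 F [ 0.4  0.4 -0. ] j6 -0
tool d [0.0889 0.0005 0.0001]
spin rad 0.0000
after spin, tool d [ 0.0889  0.0005 -0.    ]
3934 ((436.75775146484375, 195.5813751220703), (103.85225677490234, 80.70430755615234), 11.554550170898438) ((439.1391296386719, 183.97601318359375), 52.461578369140625)
7360 ((440.5155334472656, 183.55410766601562), (72.46517944335938, 72.35964965820312), 9.06155776977539) ((440.3419189453125, 183.5227508544922), 49.88001251220703)
3702 ((440.4795227050781, 183.73544311523438), (36.039058685302734, 36.152587890625), 8.933452606201172) ((440.4501647949219, 183.45037841796875), 24.399168014526367)
```

View pics/w8.png

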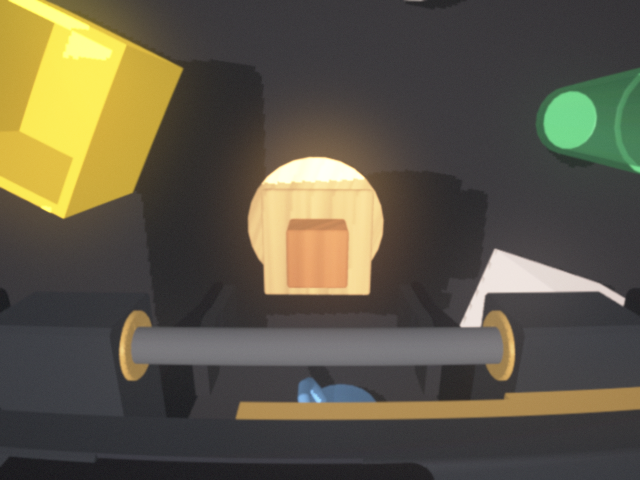

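The small square lid is centred and parallel between the fingers (knob at (317,253)). Descending to grip it.

```bash
python3 -m crank '[{"offset":[0.045,0,0],"spin":0.004},{"offset":[0.03,0,0],"spin":0},{"offset":[0.0145,0,0],"spin":0},{"offset":[0,0,0],"spin":0},{"offset":[0,0,0],"spin":0}]'
python3 -m crank '[{"offset":[0,0,0],"spin":0},{"offset":[0,0,0],"spin":0},{"offset":[0,0,0],"spin":0},{"offset":[0,0,0],"spin":0},{"offset":[0,0,0],"spin":0},{"offset":[0,0,0],"spin":0},{"offset":[0,0,0],"spin":0},{"offset":[0,0,0],"spin":0},{"offset":[0,0,0],"spin":0}]' 0.02
python3 go.py .493 -.391 .36 13.5
```

```text
time_s: 18.2
position: [0.4409, 0.1835, 0.2534]
tcp_rot: [[0.002, -0.157, 0.988], [0.0, 0.988, 0.157], [-1.0, 0.0, 0.002]]
force: [1.0, 0.4, 0.6]
opening: 0.802
time_s: 19.1
position: [0.4396, 0.1836, 0.253]
tcp_rot: [[0.0, -0.158, 0.987], [0.0, 0.987, 0.158], [-1.0, 0.0, 0.0]]
force: [-0.2, 0.0, 4.0]
opening: 0.409
t 19.10 pos [0.4396 0.1836 0.253 ] yaw 9.08 tilt [ 3.e-04  1.e-04 -1.e+00] open 0.036 F [-0.2  0.   4. ] j6 0
tool d [-0.107  -0.5758 -0.038 ]
spin rad -0.0771
after spin, tool d [-0.107  -0.5712 -0.0823]
```

```bash
python3 -m crank '[{"offset":[-0.02,0,0],"spin":0},{"offset":[-0.045,0,0],"spin":0},{"offset":[-0.042,0,0],"spin":-0.038},{"offset":[0,0,0],"spin":-0.039},{"offset":[0,0,0],"spin":0},{"offset":[0,0,0],"spin":0}]'
python3 go.py .493 -.391 .36 13.5
python3 -m crank '[{"offset":[0,-0.022,-0.0031],"spin":0},{"offset":[0,-0.0439,-0.0063],"spin":0},{"offset":[0,-0.0439,-0.0063],"spin":0},{"offset":[0,-0.0439,-0.0063],"spin":0},{"offset":[0,-0.0439,-0.0063],"spin":0},{"offset":[0,-0.0439,-0.0063],"spin":0},{"offset":[0,-0.0439,-0.0063],"spin":0},{"offset":[0,-0.0439,-0.0063],"spin":0},{"offset":[0,-0.0439,-0.0063],"spin":0},{"offset":[0,-0.0439,-0.0063],"spin":0},{"offset":[0,-0.0439,-0.0063],"spin":0},{"offset":[0,-0.0439,-0.0063],"spin":0}]'
python3 go.py .493 -.391 .31 13.5
```

```text
time_s: 19.7
position: [0.439, 0.1835, 0.3591]
tcp_rot: [[-0.002, -0.233, 0.973], [-0.0, 0.973, 0.233], [-1.0, 0.0, -0.002]]
force: [0.1, -0.6, -1.2]
opening: 0.409
t 19.70 pos [0.439  0.1835 0.3591] yaw 13.45 tilt [-2.1e-03 -4.0e-04 -1.0e+00] open 0.036 F [ 0.1 -0.6 -1.2] j6 -4
tool d [-0.0008 -0.5713 -0.0811]
spin rad -0.0010
after spin, tool d [-0.0009 -0.5712 -0.0816]
time_s: 20.9
position: [0.4865, -0.3259, 0.3577]
tcp_rot: [[-0.003, -0.232, 0.973], [0.003, 0.973, 0.232], [-1.0, 0.004, -0.002]]
force: [0.9, 0.1, -0.7]
opening: 0.408
t 20.90 pos [ 0.4865 -0.3259  0.3577] yaw 13.42 tilt [-0.003   0.0032 -1.    ] open 0.036 F [ 0.9  0.1 -0.7] j6 -58
tool d [ 0.0475 -0.065  -0.0086]
spin rad -0.0014
after spin, tool d [ 0.0477 -0.0648 -0.0088]
```

```bash
python3 -m crank '[{"offset":[0,-0.0439,-0.006],"spin":0},{"offset":[0,-0.022,-0.003],"spin":0},{"offset":[0.03,0,0],"spin":0},{"offset":[0.015,0,0],"spin":0},{"offset":[0,0,0],"spin":0},{"offset":[0,0,0],"spin":0}]'
python3 go.py .493 -.391 .272 13.5
python3 - <<'E'
from rig import bot
from h import *
p=bot.capture("wrist"); cv2.imwrite("pics/w9.png",p["pixels"])
p=bot.capture("side"); cv2.imwrite("pics/s9.png",cv2.resize(p["pixels"][80:230,300:500],None,fx=4,fy=4))
E
```

```text
time_s: 21.5
position: [0.4934, -0.3903, 0.3133]
tcp_rot: [[-0.002, -0.233, 0.972], [0.002, 0.972, 0.233], [-1.0, 0.003, -0.001]]
force: [-0.4, -0.6, -1.5]
opening: 0.413
t 21.50 pos [ 0.4934 -0.3903  0.3133] yaw 13.47 tilt [-0.002   0.0023 -1.    ] open 0.036 F [-0.4 -0.6 -1.5] j6 -62
tool d [ 0.0413 -0.0007 -0.0005]
spin rad -0.0005
after spin, tool d [ 0.0413 -0.0006 -0.0006]
```

View pics/w9.png

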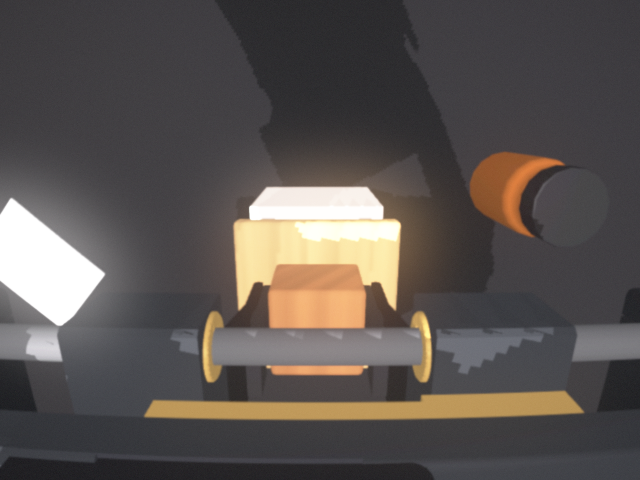

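View pics/s9.png

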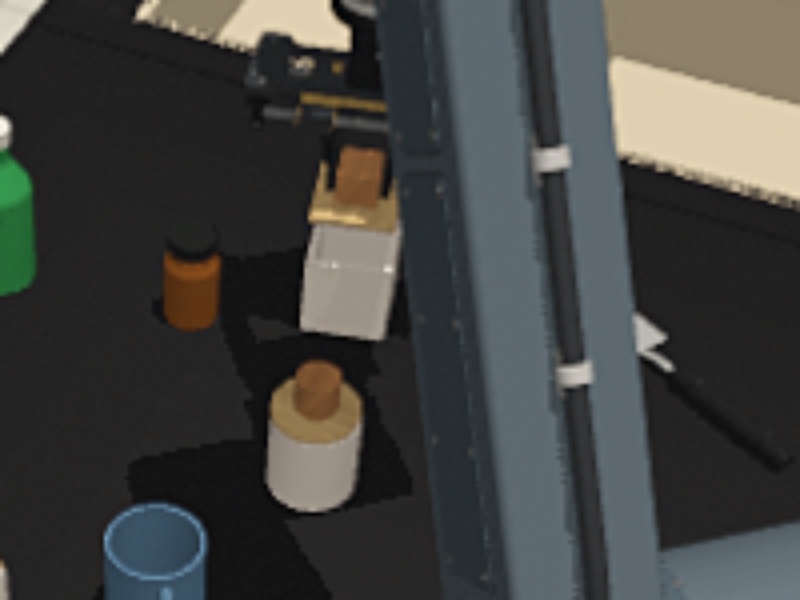

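The small square lid is centred over its canister and parallel to it (columns 235–400 over 250–383). Lowering it.

```bash
python3 -m crank '[{"offset":[0.018,-0.0005,-0.0005],"spin":0},{"offset":[0.013,0,0],"spin":0},{"offset":[0.006,0,0],"spin":0},{"offset":[0.003,0,0],"spin":0},{"offset":[0,0,0],"spin":0},{"offset":[0,0,0],"spin":0}]'
python3 go.py .493 -.391 .272 13.5
```

```text
time_s: 22.2
position: [0.4934, -0.3912, 0.2753]
tcp_rot: [[0.001, -0.233, 0.972], [-0.001, 0.972, 0.233], [-1.0, -0.001, 0.0]]
force: [0.1, 1.1, -0.4]
opening: 0.41
t 22.20 pos [ 0.4934 -0.3912  0.2753] yaw 13.50 tilt [ 6.e-04 -7.e-04 -1.e+00] open 0.036 F [ 0.1  1.1 -0.4] j6 -62
tool d [ 0.0033  0.0003 -0.0004]
spin rad -0.0001
after spin, tool d [ 0.0033  0.0003 -0.0004]
```

```bash
python3 -m crank '[{"offset":[0.003,0,0],"spin":0},{"offset":[0,0,0],"spin":0}]'
python3 -m crank '[{"offset":[0,0,0],"spin":0},{"offset":[0,0,0],"spin":0},{"offset":[0,0,0],"spin":0},{"offset":[0,0,0],"spin":0},{"offset":[0,0,0],"spin":0},{"offset":[-0.02,0,0],"spin":0},{"offset":[-0.05,0,0],"spin":0},{"offset":[-0.03,0,0],"spin":0},{"offset":[0,0,0],"spin":0}]' 0.07
python3 - <<'E'
from rig import bot
from h import *
p=bot.capture("wrist"); cv2.imwrite("pics/w10.png",p["pixels"])
w=cloud(p)
for z,r in ((.083,.06),(.115,.04)):
    m=(np.hypot(w[...,0]-.493,w[...,1]+.391)<r)&(abs(w[...,2]-z-.001)<.006)
    t=(w[m][:,:2]*1000).astype(np.float32); print(m.sum(),cv2.minAreaRect(t),np.nanmedian(w[m][:,2]),np.std(w[m][:,2]))
E
python3 go.py .4385 .1838 .37 9
```

```text
time_s: 22.4
position: [0.4934, -0.3913, 0.2722]
tcp_rot: [[0.001, -0.233, 0.972], [-0.001, 0.972, 0.233], [-1.0, -0.001, 0.001]]
force: [-0.4, 0.4, -0.7]
opening: 0.408
time_s: 23.3
position: [0.4944, -0.3922, 0.3773]
tcp_rot: [[0.007, -0.234, 0.972], [-0.008, 0.972, 0.234], [-1.0, -0.01, 0.005]]
force: [1.0, -0.1, 0.3]
opening: 0.803
6676 ((494.2001037597656, -391.6282653808594), (72.18751525878906, 72.63428497314453), 13.653535842895508) 0.0844194454978319 0.0008251528328038682
3284 ((494.19561767578125, -391.3883361816406), (36.20502471923828, 36.43539047241211), 13.249686241149902) 0.11636931619901741 0.0009798166415776778
t 23.35 pos [ 0.4937 -0.3915  0.3747] yaw 13.50 tilt [ 0.004  -0.0046 -1.    ] open 0.070 F [-1.1  0.1 -0.1] j6 -62
tool d [0.0018 0.5723 0.0806]
spin rad 0.0785
after spin, tool d [0.0047 0.5769 0.0355]
```

View pics/w10.png

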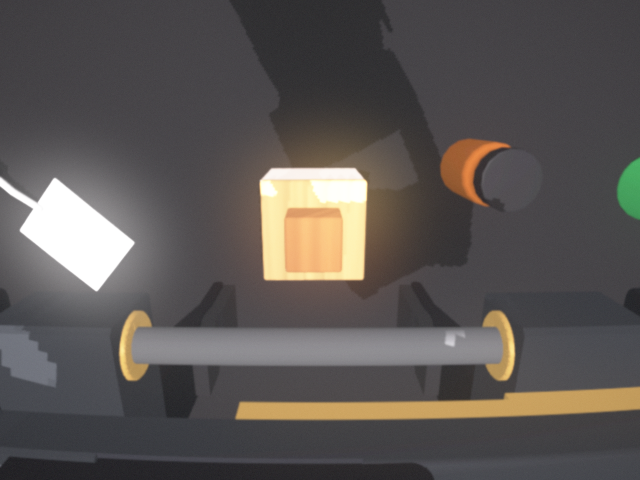

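The small square lid is seated (flange top 84 mm against 83 mm expected, at 13.7°). Last is the large round lid.

```bash
python3 -m crank '[{"offset":[0,0.022,0.0031],"spin":0},{"offset":[0,0.044,0.0062],"spin":0},{"offset":[0,0.044,0.0062],"spin":0},{"offset":[0,0.044,0.0062],"spin":0},{"offset":[0,0.044,0.0062],"spin":0},{"offset":[0,0.044,0.0062],"spin":0},{"offset":[0,0.044,0.0062],"spin":0},{"offset":[0,0.044,0.0062],"spin":0},{"offset":[0,0.044,0.0062],"spin":0},{"offset":[0,0.044,0.0062],"spin":0},{"offset":[0,0.044,0.0062],"spin":0},{"offset":[0,0.044,0.0062],"spin":0}]'
python3 -m crank '[{"offset":[0,0.044,0.0062],"spin":0},{"offset":[0,0.022,0.0031],"spin":0},{"offset":[0.04,0,0],"spin":0},{"offset":[0.035,0,0],"spin":0},{"offset":[0,0,0],"spin":0},{"offset":[0,0,0],"spin":0}]'
python3 go.py .4385 .1838 .204 13.5
python3 - <<'E'
from rig import bot
from h import *
p=bot.capture("wrist"); cv2.imwrite("pics/w11.png",p["pixels"])
w=cloud(p)
for z,r in ((.016,.08),(.048,.04)):
    m=(np.hypot(w[...,0]-.44,w[...,1]-.184)<r)&(abs(w[...,2]-z-.001)<.006)
    t=(w[m][:,:2]*1000).astype(np.float32); print(m.sum(),cv2.minAreaRect(t),cv2.minEnclosingCircle(t))
E
```

```text
time_s: 24.55
position: [0.4435, 0.1193, 0.3706]
tcp_rot: [[-0.003, -0.233, 0.972], [-0.0, 0.972, 0.233], [-1.0, 0.001, -0.003]]
force: [0.1, 0.5, 0.8]
opening: 0.805
time_s: 25.15
position: [0.4377, 0.1838, 0.296]
tcp_rot: [[-0.004, -0.233, 0.972], [-0.001, 0.972, 0.233], [-1.0, 0.0, -0.004]]
force: [-0.4, 0.2, 0.3]
opening: 0.804
t 25.15 pos [0.4377 0.1838 0.296 ] yaw 13.48 tilt [-3.6e-03 -6.0e-04 -1.0e+00] open 0.070 F [-0.4  0.2  0.3] j6 -4
tool d [ 0.092  -0.0002  0.0011]
spin rad -0.0003
after spin, tool d [ 0.092  -0.0002  0.0007]
15571 ((439.0677185058594, 184.11270141601562), (104.23506927490234, 104.25941467285156), 9.877405166625977) ((439.0780944824219, 183.90072631835938), 52.54849624633789)
2793 ((439.1879577636719, 184.19268798828125), (34.97992706298828, 35.10867691040039), 14.578765869140625) ((439.03790283203125, 184.0142364501953), 17.929973602294922)
```

View pics/w11.png

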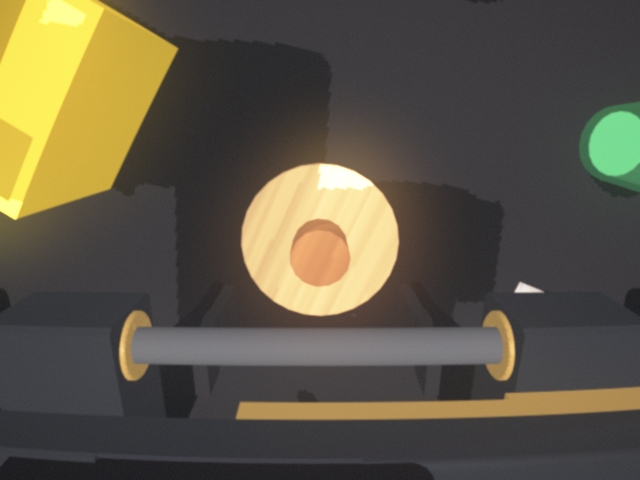

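The large round lid lies undisturbed and centred between the fingers (knob at (320,252)). Gripping it.

```bash
python3 -m crank '[{"offset":[0.045,0,0.001],"spin":0},{"offset":[0.03,0,0],"spin":0},{"offset":[0.016,0,0],"spin":0},{"offset":[0,0,0],"spin":0},{"offset":[0,0,0],"spin":0}]'
python3 -m crank '[{"offset":[0,0,0],"spin":0},{"offset":[0,0,0],"spin":0},{"offset":[0,0,0],"spin":0},{"offset":[0,0,0],"spin":0},{"offset":[0,0,0],"spin":0},{"offset":[0,0,0],"spin":0},{"offset":[0,0,0],"spin":0},{"offset":[0,0,0],"spin":0},{"offset":[0,0,0],"spin":0}]' 0.02
python3 -m crank '[{"offset":[-0.02,0,0],"spin":0},{"offset":[-0.045,0,0],"spin":0},{"offset":[-0.045,0,0],"spin":0},{"offset":[-0.03,0,0],"spin":0},{"offset":[0,0,0],"spin":0},{"offset":[0,0,0],"spin":0}]'
python3 go.py .473 .408 .345 13.5
```

```text
time_s: 25.7
position: [0.4399, 0.1841, 0.2071]
tcp_rot: [[0.002, -0.233, 0.973], [0.0, 0.973, 0.233], [-1.0, -0.0, 0.002]]
force: [0.4, 0.9, 0.6]
opening: 0.803
time_s: 26.6
position: [0.4391, 0.1842, 0.206]
tcp_rot: [[-0.0, -0.233, 0.972], [-0.0, 0.972, 0.233], [-1.0, 0.0, -0.0]]
force: [-1.3, 0.1, 6.0]
opening: 0.41
time_s: 27.2
position: [0.4389, 0.1841, 0.3458]
tcp_rot: [[0.001, -0.233, 0.972], [0.0, 0.972, 0.233], [-1.0, -0.0, 0.001]]
force: [0.3, 1.0, -2.2]
opening: 0.405
t 27.20 pos [0.4389 0.1841 0.3458] yaw 13.50 tilt [ 6.e-04  1.e-04 -1.e+00] open 0.035 F [ 0.3  1.  -2.2] j6 -4
tool d [0.0008 0.2097 0.0854]
spin rad -0.0001
after spin, tool d [0.0008 0.2097 0.0854]
```

```bash
python3 -m crank '[{"offset":[0,0.02,0.008],"spin":0},{"offset":[0,0.038,0.0155],"spin":0},{"offset":[0,0.038,0.0155],"spin":0},{"offset":[0,0.038,0.0155],"spin":0},{"offset":[0,0.038,0.0155],"spin":0},{"offset":[0.015,0.038,0.0155],"spin":0},{"offset":[0,0,0],"spin":0},{"offset":[0,0,0],"spin":0}]'
python3 go.py .473 .408 .293 13.5
python3 - <<'E'
from rig import bot
from h import *
p=bot.capture("wrist"); cv2.imwrite("pics/w12.png",p["pixels"])
p=bot.capture("side"); cv2.imwrite("pics/s12.png",cv2.resize(p["pixels"][230:380,180:380],None,fx=4,fy=4))
E
```

```text
time_s: 28.0
position: [0.4722, 0.4086, 0.3272]
tcp_rot: [[-0.006, -0.235, 0.972], [-0.004, 0.972, 0.235], [-1.0, -0.002, -0.007]]
force: [0.8, -0.4, -1.6]
opening: 0.406
t 28.00 pos [0.4722 0.4086 0.3272] yaw 13.60 tilt [-0.0058 -0.0039 -1.    ] open 0.035 F [ 0.8 -0.4 -1.6] j6 17
tool d [ 0.0342 -0.0006  0.0008]
spin rad 0.0018
after spin, tool d [ 0.0342 -0.0007  0.0006]
```

View pics/w12.png

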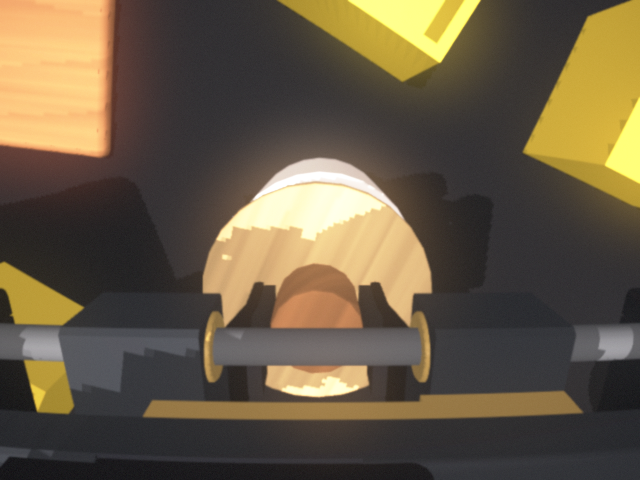

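View pics/s12.png

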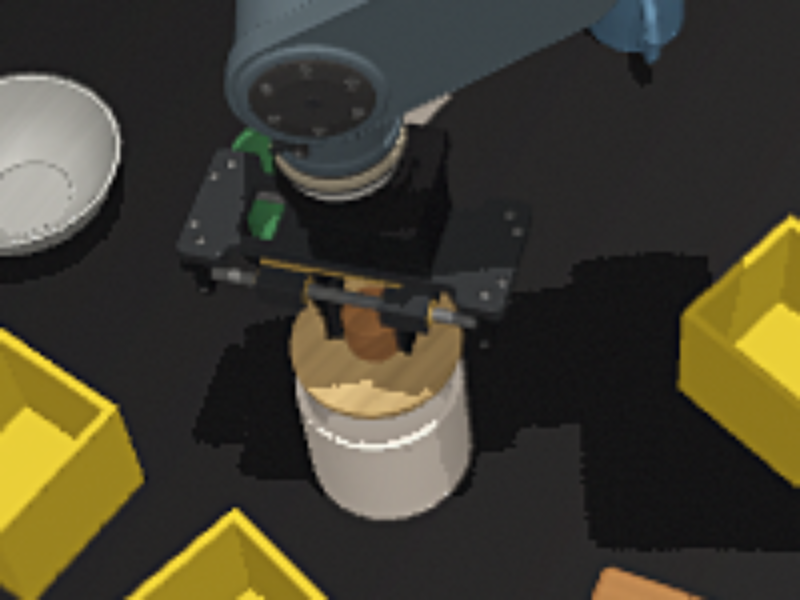

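The round lid is centred over its canister (column 318 over about 321 in the wrist view). Lowering it.

```bash
python3 -m crank '[{"offset":[0.016,-0.0003,0.0008],"spin":0},{"offset":[0.012,0,0],"spin":0},{"offset":[0.005,0,0],"spin":0},{"offset":[0.002,0,0],"spin":0},{"offset":[0,0,0],"spin":0},{"offset":[0,0,0],"spin":0}]'
python3 go.py .473 .408 .293 13.5
```

```text
time_s: 28.7
position: [0.4743, 0.4082, 0.2963]
tcp_rot: [[0.001, -0.233, 0.972], [0.001, 0.972, 0.233], [-1.0, 0.0, 0.001]]
force: [0.6, -0.0, -2.3]
opening: 0.408
t 28.70 pos [0.4743 0.4082 0.2963] yaw 13.48 tilt [ 8.e-04  5.e-04 -1.e+00] open 0.035 F [ 0.6 -0.  -2.3] j6 17
tool d [ 0.0033  0.0001 -0.0014]
spin rad -0.0003
after spin, tool d [ 0.0033  0.0001 -0.0014]
```

```bash
python3 -m crank '[{"offset":[0.003,0,-0.001],"spin":0},{"offset":[0,0,0],"spin":0}]'
python3 -m crank '[{"offset":[0,0,0],"spin":0},{"offset":[0,0,0],"spin":0},{"offset":[0,0,0],"spin":0},{"offset":[0,0,0],"spin":0},{"offset":[0,0,0],"spin":0},{"offset":[-0.02,0,0],"spin":0},{"offset":[-0.05,0,0],"spin":0},{"offset":[-0.03,0,0],"spin":0},{"offset":[0,0,0],"spin":0},{"offset":[0,0,0],"spin":0}]' 0.07
python3 - <<'E'
from rig import bot
from h import *
p=bot.capture("wrist"); cv2.imwrite("pics/w13.png",p["pixels"])
w=cloud(p)
for z,r in ((.103,.08),(.135,.04)):
    m=(np.hypot(w[...,0]-.473,w[...,1]-.408)<r)&(abs(w[...,2]-z-.001)<.006)
    t=(w[m][:,:2]*1000).astype(np.float32); print(m.sum(),cv2.minEnclosingCircle(t),np.nanmedian(w[m][:,2]),np.std(w[m][:,2]))
p=bot.capture("side"); cv2.imwrite("pics/s13.png",p["pixels"])
w=cloud(p)
for n,x,y,z,r in (("sr",.442,-.185,.083,.05),("ss",.493,-.391,.083,.06),("ls",.634,.1265,.103,.085),("lr",.473,.408,.103,.07),("mug",.491,.001,.085,.05),("tumbler",.618,.296,.1,.04)):
    m=(np.hypot(w[...,0]-x,w[...,1]-y)<r)&(abs(w[...,2]-z-.001)<.006)
    t=(w[m][:,:2]*1000).astype(np.float32); print(n,m.sum(),cv2.minEnclosingCircle(t),np.nanmedian(w[m][:,2]),np.std(w[m][:,2]))
E
```

```text
time_s: 28.9
position: [0.4732, 0.4081, 0.2932]
tcp_rot: [[0.001, -0.233, 0.972], [0.001, 0.972, 0.233], [-1.0, 0.0, 0.001]]
force: [0.5, 0.2, -1.3]
opening: 0.409
time_s: 29.9
position: [0.473, 0.4079, 0.3936]
tcp_rot: [[0.001, -0.233, 0.972], [0.001, 0.972, 0.233], [-1.0, 0.0, 0.002]]
force: [-0.8, -0.4, -2.2]
opening: 0.801
14539 ((474.1778259277344, 408.01873779296875), 52.66026306152344) 0.10444373682256175 0.000754194907595733
2575 ((474.119873046875, 408.1841735839844), 18.030624389648438) 0.13639663054423215 0.0010248781199783008
sr 178 ((439.8366394042969, -183.37615966796875), 37.327491760253906) 0.08310658439722907 0.0027396422927799227
ss 0 ((0.0, 0.0), 0.0) nan nan
ls 26 ((591.429443359375, 161.60311889648438), 14.480494499206543) 0.10145853269101768 0.002758596872366288
lr 1000 ((475.4444274902344, 408.1670837402344), 53.51160430908203) 0.10341582803440164 0.002299723604171599
mug 71 ((490.1222229003906, 1.009657382965088), 38.69923782348633) 0.08431279528478575 0.0028780567718887447
tumbler 1 ((648.1907348632812, 306.3050231933594), 9.999999747378752e-05) 0.10148498527313898 0.0
  return np.nanmean(a, axis, out=out, keepdims=keepdims)
  ret = _var(a, axis=axis, dtype=dtype, out=out, ddof=ddof,
  arrmean = um.true_divide(arrmean, div, out=arrmean,
  ret = ret.dtype.type(ret / rcount)
```

View pics/s13.png

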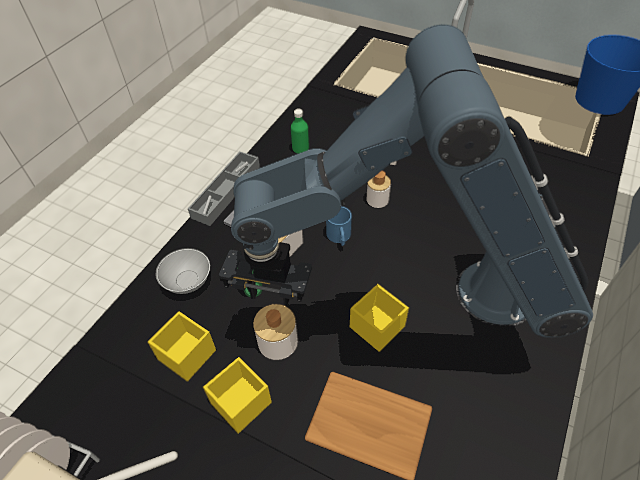

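The side view shows the round lid on its canister at (276,325) and the mug upright. The arm hides the tumbler, the large square canister and the small square canister from this camera, so I check with the top camera.

Run:
```python
from rig import bot
from h import *
p=bot.capture("top"); cv2.imwrite("pics/t13.png",p["pixels"])
w=cloud(p)
for n,x,y,z,r in (("sr",.442,-.185,.083,.05),("ss",.493,-.391,.083,.06),("ls",.634,.1265,.103,.085),("lr",.473,.408,.103,.07),("mug",.491,.001,.085,.05),("tumbler",.618,.296,.1,.04)):
    m=(np.hypot(w[...,0]-x,w[...,1]-y)<r)&(abs(w[...,2]-z-.001)<.006)
    t=(w[m][:,:2]*1000).astype(np.float32)
    if len(t)>5: print(n,m.sum(),cv2.minEnclosingCircle(t),np.nanmedian(w[m][:,2]),np.std(w[m][:,2]))
    else: print(n,"hidden")
```

```text
sr 369 ((439.1668701171875, -183.78562927246094), 36.565467834472656) 0.08237744976822392 0.0021967925679533414
ss 467 ((491.6430358886719, -390.49639892578125), 48.50054168701172) 0.082295036762154 0.0021967005953770274
ls 1240 ((631.1526489257812, 126.5843505859375), 72.87498474121094) 0.10221560454172385 0.002185771080556441
lr 667 ((472.44049072265625, 407.2488708496094), 52.26485824584961) 0.10234414230744937 0.002106920215149536
mug 130 ((490.624755859375, 1.225279450416565), 38.072532653808594) 0.08368852289498385 0.0021007598499593904
tumbler 112 ((616.7381591796875, 296.87628173828125), 31.75408363342285) 0.09921455666412482 0.0019254327598282111
```

View pics/t13.png

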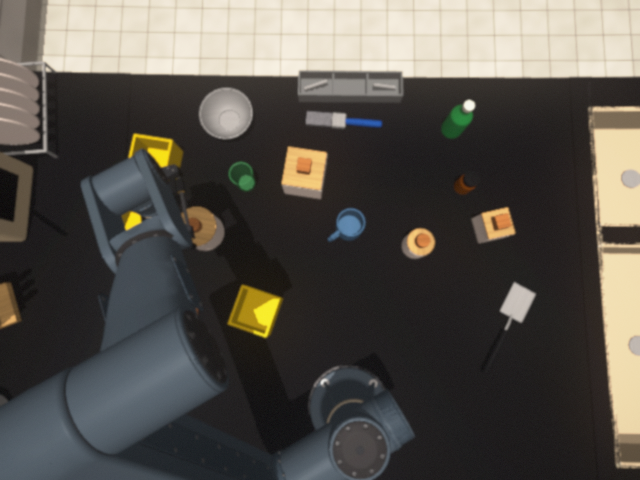

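All four lids sit on their canisters at (305,168), (205,228), (420,241) and (496,224). The mug at (349,224) and the tumbler at (242,176) are unmoved, and the gripper is well clear. Handing in.

```bash
python3 -c "
from rig import bot
print(bot.hand_in())"
```

```text
the job is handed in; nothing more can be done
None
```

I took both stacks apart and put all four lids on their matching white canisters, then handed the job in after about 30 s of robot time; no verdict was reported.

**Lids:** In the last top view the flange tops measured 82 mm on the small canisters (83 mm expected) and 102 mm on the large ones (103 mm expected). The wrist camera read about 1 mm high instead. The lid centres were within about 2 mm of the canister centres measured at the start. The square lids sit within about 1° of their canisters.

**Bystanders:** The mug and the tumbler are upright where they started, the yellow boxes were left alone, and the gripper is open and clear of everything.

**What went wrong or disagreed:**
- My first grasp of the small round lid failed because I lifted before the slow fingers had closed. Nothing was disturbed, and the second try held.
- The last side view could not see the tumbler or the two square canisters because the arm was in the way. Those rest on the top view, with the wrist view also covering both lids right after placing.

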